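# Hang the bottle caddy over the drip tray

## Robot

A 6-joint arm with a two-finger parallel gripper is mounted at the origin on a cart in front of the work surface, level with it; the furniture and walls round the work are solid. World frame = base frame: x ahead of the robot, y to its left, z up, the work surface at z = 0. Lengths are in m, angles in rad, forces in N, time in s.
With the tool pointing down it reaches from about 0.4 to 0.925 m from the base axis. Payload 12.5 kg.
Tool frame: the origin (TCP) lies midway between the tips of the shut fingers; the grasp point (between the pads) lies 19 mm behind it (env.tcp_to_grasp is the distance from the TCP to the grasp point, in m); z points along the fingers, y is the line along which they close (so a half turn about z gives the same grasp; the last joint's range is limited). The gripper opens to 95 mm and grips with 3 to 60 N. Pads are 20 mm wide; open, the fingers measure 119 mm over their backs; the gripper's body (75 mm by 180 mm) begins 59 mm behind the grasp point.
Start: joints at [-1.348, 0.491, 1.559, -0, 1.092, -0.106], TCP at [0.202, -0.592, 0.215] pointing down, gripper open.
Joint ranges: [-3.1, 3.1], [-0.84, 2.19], [0.05, 2.79], [-1.13, 4.28], [0.06, 2.93], [-2.69, 2.69]. Speed limits (rad/s): [2.22, 2.22, 2.79, 3.14, 3.14, 3.14].

## Interface

Orientations are given as a 3x3 rotation matrix whose columns are the frame's x, y, z axes.
In Python, from bench import env, vision gives the robot as it stands.
- The arm moves only by the tool carry_out, never from a script. Its argument "targets" is a list that holds one entry, the list of rows, each a list of 7 numbers: the opening, from 0 (shut) to 1 (fully open), then the shift along the tool's x, y, z in units of 0.75 m (1.0 is 0.75 m), then the turn, a rotation vector about the tool's x, y, z in units of 90 degrees (1.0 is 90 degrees). A call has 1 to 20 rows; each row is the pose to reach, as a shift and turn from the pose commanded when the call began, along the tool's axes at that moment; what a row does not reach only later rows make up. A row lasts 1/8 s, in which the tool goes at most 62.5 mm and 10.7 degrees, less where a joint would pass 70% of its speed; a pose out of reach is approached as far as the arm can. A call with a number of a shift or a turn outside -1 to 1 is refused whole. A call with a gripper value outside its range is refused whole. The fingers move at their own pace and stop on an object; "force" is the grip in N (left out, the last holds). Time passes only in rows, so rows that repeat a pose let the fingers close. It gives the time, the measured TCP pose, the force, the opening and the grip force at its end, in the units of the state.
- env.read_state(): the state, without advancing time (a new reading comes with each control period).
- vision.get_image(name): name is "scene" or "top" or "wrist"; returns the picture (400x640x3 uint8, red, green, blue); there is no depth.
- vision.camera_info(name): a dict with "mtx" (3x3 intrinsics, pixels), "xyz" and "rotation" of the camera in the world. Camera axes: x right, y down, z forward; pixel columns grow to the right and rows downward; lengths in m; the calibration is good to about 2 mm. A picture is of the moment at which its call begins: read the wrist's pose just before it. camera_info takes no time and is no camera call; for the wrist camera it gives the pose at the moment of the call.
- env.finish_job(): hands the job in; it is judged then, once.
The state is a dict: "t": time; "q": joint angles; "joint_vel": joint speeds; "effort": joint torques, N m; "ee_pos": TCP position; "eef_rot": TCP orientation; "force": force on the tool from outside, world axes, zero at the start; "wrist_torque": the same for the moment, N m; "grip_width": opening from 0.0 (shut) to 1.0 (fully open); "grip_force": force on a finger pad.
Only numpy, scipy, OpenCV 4.12 (cv2) and the standard library are available. Lean on these libraries where they do the work, as an engineer would, in place of code of your own. Each camera call takes 0.05 s, during which the arm holds its last target. There are 200 camera calls.

## Task

The rinsed bottle caddy has to drip off over the white ribbed drip tray. Loosen the red clamp knob on the blue hook carriage (turn it counterclockwise to its stop), slide the carriage along its rail until the hooks are centred over the tray, and tighten the knob fully again. Then hang the yellow caddy by its handle on both hooks, with its two bottles still standing in it, leaving everything else on the table where it is.

Things in the scene. Friction and masses are not known exactly. Their poses are not given: they have to be found in the camera images.
- stand: fixed hook rail: a round steel bar (18 mm thick, centre 187 mm above the table) along the stand's y, on two posts at y = -150 and +150 mm (feet 90 mm along x, 36 mm along y; post heads reach z = 204 mm). Origin on the table midway between the posts; x points away from the robot, y along the rail.
- carriage (a joint): sliding of the blue carriage along the rail, m: 0 = middle of the rail, + towards the stand's +y, range -0.09 to 0.09. The carriage is a block 44 (x) x 90 (y) x 36 mm (z 169 to 205 mm) on the rail. It is held fast by friction while the clamp knob is tight.
- hook_seat (a point): on the carriage, midway between its two upturned hooks: where the handle bar's axis lies when hung, 99 mm to the stand's -x of the rail axis, 208 mm above the table. Axes as the stand's. Hooks: 8 mm rods at y = +-35 mm, flat seat 18 mm long, tip 23 mm further to -x, its top 229 mm above the table. The hooks go inside the handle's loop: bring it in over the tips from the robot's side.
- clamp_knob (a joint): red clamp knob on top of the carriage, rad: 0 = tight (clockwise stop), grows counterclockwise seen from above, 1.3 = fully loose (stop).
- knob_grip (a point): middle of the red wing of the clamp knob, on its vertical axis, 232 mm above the table; the wing is 50 mm long along this point's x (which turns with it), 12 mm thick along y, 34 mm high (z -17 to +17 mm); a black hub of 22 mm diameter is below it. With the knob tight the wing points along the stand's x.
- caddy: small yellow open sheet-metal caddy, 60 (x) x 106 (y) x 42 mm high with two compartments, empty weight about 0.2 kg, with a fixed upright steel handle arched over it along y. Origin at the centre of its underside.
- caddy_grip (a point): middle of the caddy's horizontal handle bar, 150 mm above the caddy's underside. The bar runs along the caddy's y: black rubber sleeve of 13 mm diameter, 44 mm long in the middle, bare 8 mm steel beside it out to y = +-46 mm (legs at y = +-55 mm). Grip the sleeve; the hooks take the bare parts.
- bottle_blue: blue dropper bottle, 29 mm diameter, 60 mm high, standing loose in one compartment of the caddy; origin at the centre of its underside.
- bottle_green: green dropper bottle, the same size, standing loose in the other compartment.
- drip_tray: flat white drip tray with grey ribs, fixed on the table under the rail's robot side, 120 (x) x 110 (y) x 16 mm high; origin at the centre of its underside, axes as the stand's.
- palette: white pigment palette with twelve wells, 137 x 117 x 11 mm, lying under the other half of the rail; a bystander.
- tape_green: roll of green tape, 100 mm diameter, 36 mm high; a bystander.
- glue_bottle: white glue bottle with red tip, 24 x 38 x 106 mm high; a bystander.
- wax_tin: white round tin, 58 mm diameter, 28 mm high; a bystander.
Mind the look-alikes: they are no part of the job. Of the things that look like the bottle_blue, take the one that is farthest from the robot's base at the start.

How it is judged:
On the way, in this order (a step that is already met when the one before it is completed fails the run):
1. the clamp knob is loosened (past 1.1 rad) while the carriage is still away from the tray (value of joint clamp_knob above 1.1 rad), for 0.1 s.
2. with the knob loose, the hooks are brought to within 15 mm of the tray's middle, measured along the rail (y of hook_seat in the frame of drip_tray between -0.015 and 0.015 m and value of joint clamp_knob above 0.6 rad), for 0.1 s.
3. the knob is tightened (below 0.15 rad) with the hooks still centred over the tray within 15 mm (y of hook_seat in the frame of drip_tray between -0.015 and 0.015 m and value of joint clamp_knob below 0.15 rad), for 0.2 s.
4. the caddy hangs on both hooks by its handle (x of caddy_grip in the frame of hook_seat between -0.016 and 0.016 m and y of caddy_grip in the frame of hook_seat between -0.018 and 0.018 m and z of caddy_grip in the frame of hook_seat between -0.008 and 0.01 m and angle between caddy's own z axis and vertical below 0.3 rad and contact force between caddy and carriage above 0.8 N), for 0.2 s.
At the end, for the whole second after the job is handed in: Hooks centred over the tray within 15 mm along the rail, knob tight (below 0.15 rad); caddy at rest on both hooks (bar within 16, 18, 10 mm of the seat in x, y, z; upright within 0.3 rad; under 0.05 m/s; clear of the tray), both bottles standing in it (all of step 3 and all of step 4 and x of bottle_blue in the frame of caddy between -0.03 and 0.03 m and y of bottle_blue in the frame of caddy between -0.053 and 0.053 m and z of bottle_blue in the frame of caddy between -0.005 and 0.025 m and angle between each of bottle_blue, bottle_green's own z axis and vertical below 0.6 rad and x of bottle_green in the frame of caddy between -0.03 and 0.03 m and y of bottle_green in the frame of caddy between -0.053 and 0.053 m and z of bottle_green in the frame of caddy between -0.005 and 0.025 m and linear speed of caddy below 0.05 m/s and contact force between caddy and drip_tray below 0.05 N); the robot touches nothing.
It fails at once if a bystander (palette, tape, glue bottle, tin) is moved by more than 25 mm (distance of any of palette, tape_green, glue_bottle, wax_tin from where it was at the start of the episode above 0.025 m).
It fails at once if a bottle falls out of the caddy (distance between any of bottle_blue, bottle_green and caddy above 0.08 m).
It also fails if it takes over 67 s, if anything falls off the work surface, if the arm or the gripper's body presses on something with over 40 N, if the wrist force passes 120 N, or if a joint passes its speed limit or range.

## Working session

There is one attempt and no reset: what is moved stays moved. The work goes in short steps, Python scripts to look and compute and a tool call to move; the robot and the scene stay as the last step left them, time stands still between calls to the robot, and variables do not carry over. Pictures are saved under pics/ and viewed, at most 11 in all, crops included, and the job is handed in when it is done.

Besides the shell and the picture viewer there is one more tool, called after "Call:" by a JSON object that holds its "method" and its "body". carry_out: Moves the arm, as the interface text tells. Its arguments: {"type":"object","properties":{"targets":{"type":"array","items":{"type":"array","items":{"type":"array","items":{"type":"number","minimum":-1,"maximum":1}}}},"force":{"type":"number"}},"required":["targets"]}

```bash
mkdir -p pics; ls
python3 - <<'E'
from bench import env, vision
import cv2, numpy as np
np.set_printoptions(precision=4,suppress=True)
for n in ("scene","top","wrist"):
    c=vision.camera_info(n); print(n,c["mtx"].tolist(),c["xyz"],np.array(c["rotation"]).tolist())
    im=vision.get_image(n); cv2.imwrite(f"pics/{n}0.png",im[:,:,::-1])
s=env.read_state(); print(s); print(env.tcp_to_grasp)
E
```

```text
pics
scene [[408.35209349667224, 0.0, 321.69680590532533], [0.0, 408.35209349667224, 202.83917978468915], [0.0, 0.0, 1.0]] [-0.1797 -0.7765  0.5535] [[0.6114184147001515, -0.34488643420626147, 0.7121944044051762], [-0.7910019271388832, -0.24137112497282123, 0.5621885193526527], [-0.021988029200608362, -0.9070795596472477, -0.42038458468648493]]
top [[436.89270995931076, 0.0, 324.502061245086], [0.0, 436.89270995931076, 196.20353958833348], [0.0, 0.0, 1.0]] [ 0.3956 -0.2368  1.2008] [[0.021629025394015167, -0.9954152013656314, 0.09317060776191648], [-0.9997631661212337, -0.02175926607407802, -0.0003821088379133769], [0.0024076809904102106, -0.09314027716373469, -0.9956500850409803]]
wrist [[288.60754265350965, 0.0, 313.4131695077273], [0.0, 288.60754265350965, 201.30116801255917], [0.0, 0.0, 1.0]] [ 0.2659 -0.5709  0.3848] [[0.3227228292403843, -0.9189332694724912, -0.2267413101833835], [-0.9464923209376128, -0.3137059606259554, -0.07576844114718946], [-0.0015039591784452193, 0.23906111462206062, -0.9710033581725892]]
{'t': 0.15, 'q': array([-1.3476,  0.4914,  1.5593,  0.    ,  1.0917, -0.1056]), 'joint_vel': array([-0.0017, -0.001 , -0.0017, -0.0006,  0.0004,  0.0001]), 'effort': array([  0.002 , -61.2894, -25.8278,   0.0693,   0.0473,  -0.0001]), 'ee_pos': array([ 0.2018, -0.5913,  0.2142]), 'eef_rot': array([[ 0.9464,  0.3229, -0.0002],
       [ 0.3229, -0.9464,  0.0008],
       [ 0.0001, -0.0008, -1.    ]]), 'force': array([ 0.1216, -0.6027,  0.1048]), 'wrist_torque': array([-0.0159,  0.0016,  0.0078]), 'grip_force': 0.0, 'grip_width': 0.9977461437348517}
0.0188
```

View pics/scene0.png

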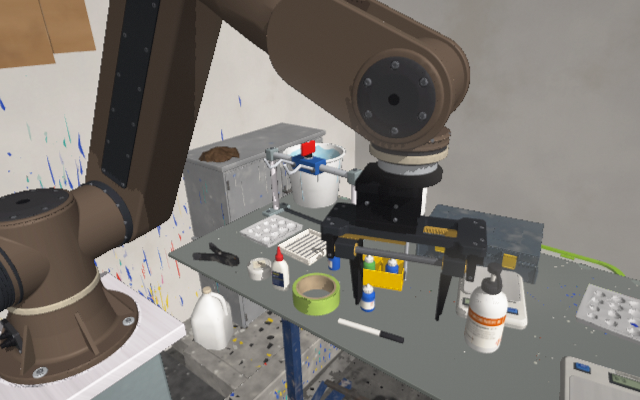

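View pics/top0.png

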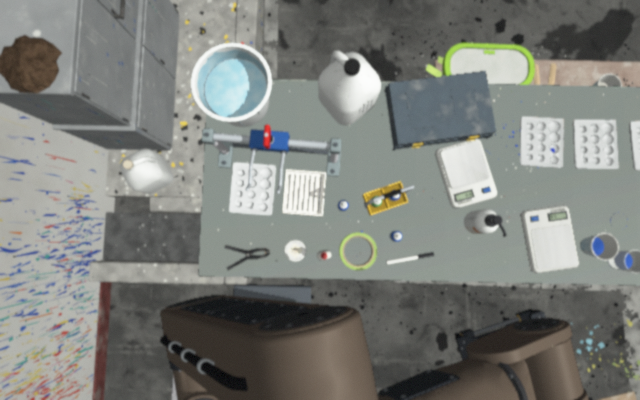

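Scene: the caddy (383,270) is partly behind the gripper, and the red knob is at (308,148). Top: carriage (270,140), knob (267,137), tray (304,192), palette (253,188), caddy (386,197), with a spare blue bottle at (343,205) and another at (397,236).

```bash
cat > h.py <<'E'
import numpy as np, cv2
from bench import env, vision
np.set_printoptions(precision=4,suppress=True)
def ray(c,u,v):
    d=np.array(c["rotation"])@np.linalg.inv(c["mtx"])@[u,v,1.]
    return np.array(c["xyz"]),d/np.linalg.norm(d)
def onz(c,u,v,z):
    o,d=ray(c,u,v); return o+d*(z-o[2])/d[2]
def tri(rays):
    A=sum(np.eye(3)-np.outer(d,d) for o,d in rays); b=sum((np.eye(3)-np.outer(d,d))@o for o,d in rays)
    p=np.linalg.solve(A,b); return p,[np.linalg.norm((np.eye(3)-np.outer(d,d))@(p-o)) for o,d in rays]
def proj(c,p):
    q=np.array(c["rotation"]).T@(np.asarray(p)-c["xyz"]); q=c["mtx"]@q; return q[:2]/q[2]
def mask(im,col):
    h=cv2.cvtColor(im,cv2.COLOR_RGB2HSV); H,S,V=[h[...,i].astype(int) for i in range(3)]
    return {"red":((H<8)|(H>172))&(S>150)&(V>90),"yellow":(H>18)&(H<32)&(S>150)&(V>90),
     "blue":(H>100)&(H<125)&(S>150)&(V>60),"white":(S<40)&(V>185)}[col].astype(np.uint8)
def blobs(im,col,roi,amin=15):
    u0,v0,u1,v1=roi; m=np.zeros(im.shape[:2],np.uint8); m[v0:v1,u0:u1]=mask(im,col)[v0:v1,u0:u1]
    cs,_=cv2.findContours(m,cv2.RETR_EXTERNAL,cv2.CHAIN_APPROX_NONE)
    r=[]
    for c in cs:
        if cv2.contourArea(c)>=amin:
            M=cv2.moments(c); r.append((cv2.contourArea(c),(M['m10']/M['m00'],M['m01']/M['m00']),cv2.minAreaRect(c)))
    return sorted(r,key=lambda x:-x[0])
E
python3 - <<'E'
from h import *
T=cv2.imread('pics/top0.png')[:,:,::-1]; S=cv2.imread('pics/scene0.png')[:,:,::-1]
for n,im,col,roi in [("t",T,"red",(190,100,420,230)),("t",T,"blue",(190,100,360,170)),("t",T,"yellow",(340,160,430,240)),("t",T,"white",(220,155,340,225)),("s",S,"red",(250,120,350,180)),("s",S,"blue",(250,120,350,190)),("s",S,"yellow",(340,230,430,300))]:
    print(n,col,[(b[0],np.round(b[1],1),np.round(cv2.boxPoints(b[2]),1).tolist()) for b in blobs(im,col,roi)[:4]])
a=cv2.resize(T[110:240,195:425],None,fx=3.4,fy=3.4,interpolation=cv2.INTER_CUBIC)
cv2.imwrite('pics/c1.png',a[:,:,::-1])
E
```

```text
t red [(76.5, array([267. , 136.9]), [[264.0, 125.0], [270.0, 125.0], [270.0, 147.0], [264.0, 147.0]])]
t blue [(216.0, array([279.8, 141. ]), [[270.8999938964844, 149.39999389648438], [272.1000061035156, 131.6999969482422], [288.1000061035156, 132.6999969482422], [286.8999938964844, 150.5]]), (159.0, array([256.2, 139.4]), [[250.0, 131.0], [262.0, 131.0], [262.0, 148.0], [250.0, 148.0]])]
t yellow [(197.0, array([386.2, 204.6]), [[366.5, 204.89999389648438], [403.29998779296875, 191.89999389648438], [406.5, 201.10000610351562], [369.70001220703125, 214.10000610351562]]), (178.0, array([382.1, 190.8]), [[363.0, 194.3000030517578], [399.20001220703125, 181.8000030517578], [401.6000061035156, 188.6999969482422], [365.3999938964844, 201.1999969482422]])]
t white [(2128.0, array([252.1, 188.3]), [[228.0, 211.8000030517578], [233.39999389648438, 153.10000610351562], [276.8999938964844, 157.10000610351562], [271.6000061035156, 215.8000030517578]]), (1606.5, array([302.1, 192.1]), [[281.29998779296875, 213.1999969482422], [284.8999938964844, 168.1999969482422], [326.5, 171.5], [322.8999938964844, 216.60000610351562]]), (36.0, array([281.2, 171.3]), [[278.3999938964844, 184.8000030517578], [281.5, 154.6999969482422], [284.1000061035156, 155.0], [281.0, 185.10000610351562]])]
s red [(139.0, array([307.8, 147.8]), [[301.0, 140.0], [314.0, 140.0], [314.0, 155.0], [301.0, 155.0]])]
s blue [(217.5, array([309.2, 162.1]), [[289.5, 167.89999389648438], [293.6000061035156, 151.60000610351562], [326.1000061035156, 159.8000030517578], [322.0, 176.0]])]
s yellow [(803.0, array([383.5, 275.2]), [[360.6000061035156, 284.70001220703125], [365.0, 254.3000030517578], [405.6000061035156, 260.1000061035156], [401.20001220703125, 290.5]]), (68.0, array([368. , 238.2]), [[341.8999938964844, 236.8000030517578], [342.29998779296875, 233.60000610351562], [404.29998779296875, 240.5], [403.8999938964844, 243.6999969482422]])]
```

View pics/c1.png

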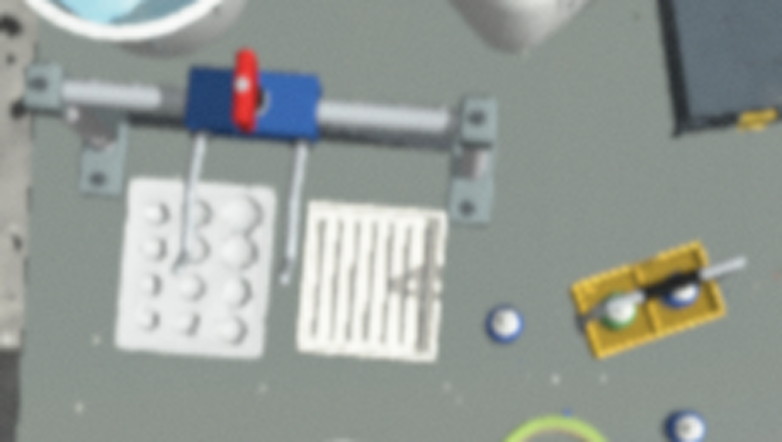

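The crop shows the post heads at (41,85)/(478,116), the knob wing at (246,90), the hook tips at (180,262)/(286,278), the tray centre at (372,280) and the caddy's black sleeve at (672,288). Now I'll turn these into positions.

Run:
```python
from h import *
T=vision.camera_info("top"); S=vision.camera_info("scene")
c=lambda u,v:(u/3.4+195-.5+.15,v/3.4+110-.5+.15)
A=onz(T,*c(41,85),.204);B=onz(T,*c(478,116),.204);O=(A+B)/2
ey=(A-B)/np.linalg.norm(A-B); print("posts",A,B,np.linalg.norm(A-B),O,"rail yaw",np.degrees(np.arctan2(-ey[0],ey[1])))
# tray from white corners, top z .016
tc=np.mean([onz(T,u,v,.016) for u,v in [(281.3,213.2),(284.9,168.2),(326.5,171.5),(322.9,216.6)]],0)
co=[onz(T,*c(*p),.016) for p in [(308,203),(446,213),(437,360),(298,350)]]
tc2=np.mean(co,0);print("tray",tc,tc2,[np.linalg.norm(co[i]-co[i-1]) for i in range(4)])
h=[onz(T,*c(180,262),.225),onz(T,*c(286,278),.225)];print("hooktips",h,np.linalg.norm(h[0]-h[1]))
k=onz(T,267,136,.249);print("knob",k, "tri",tri([ray(T,266.9,136.5),ray(S,307.8,147.5)]))
bl=[onz(T,*c(*p),.205) for p in [(190,67),(321,75),(319,139),(187,133)]];bc=np.mean(bl,0);print("block",bc,[np.linalg.norm(bl[i]-bl[i-1]) for i in range(4)])
ex=np.array([ey[1],-ey[0],0])
f=lambda p:((p-O)@ex,(p-O)@ey)
for n,p in [("tray",tc),("tray2",tc2),("h",(h[0]+h[1])/2),("k",k),("blk",bc)]: print(n,np.round(f(p),4))
e1=onz(T,*c(745,263),.15);e2=onz(T,*c(588,315),.15);m=onz(T,*c(672,288),.15)
print("bar",e1,e2,m,(e1+e2)/2,np.linalg.norm(e1-e2))
yl=[(366.5,204.9),(406.5,201.1),(369.7,214.1)]
box=[onz(T,*c(*p),.042) for p in [(572,284),(700,241),(725,315),(598,358)]]
print("box",np.mean(box,0),box[1]-box[0])
print("img bbox of bar m in scene",proj(S,m))
```

```text
posts [0.6263 0.0392 0.204 ] [ 0.6114 -0.2594  0.204 ] 0.29899084818313926 [ 0.6189 -0.1101  0.204 ] rail yaw -2.852859415721625
tray [ 0.516  -0.1809  0.016 ] [ 0.5158 -0.1815  0.016 ] [np.float64(0.1187215521361929), np.float64(0.11145685810278928), np.float64(0.11861265436058983), np.float64(0.11122254492208071)]
hooktips [array([ 0.5045, -0.0639,  0.225 ]), array([ 0.4954, -0.1343,  0.225 ])] 0.07093219947234791
knob [ 0.6158 -0.1069  0.249 ] tri (array([ 0.6184, -0.1044,  0.2327]), [np.float64(0.0001199865959065367), np.float64(0.00011998659590663789)])
block [ 0.6165 -0.1068  0.205 ] [np.float64(0.04574440122947224), np.float64(0.08963840729724941), np.float64(0.044321522999829006), np.float64(0.08985573644210035)]
tray [-0.0992 -0.0758]
tray2 [-0.0994 -0.0765]
h [-0.1193  0.0051]
k [-0.0032  0.0031]
blk [-0.0025  0.0032]
bar [ 0.521  -0.4528  0.15  ] [ 0.4814 -0.3415  0.15  ] [ 0.502 -0.401  0.15 ] [ 0.5012 -0.3972  0.15  ] 0.1181860636940359
box [ 0.5036 -0.3997  0.042 ] [ 0.0362 -0.1002  0.    ]
img bbox of bar m in scene [382.3119 221.7902]
```

```bash
cat >> h.py <<'E'
from scipy.spatial.transform import Rotation as Ro
def down(az):
    a=np.radians(az); return np.array([[np.cos(a),np.sin(a),0],[np.sin(a),-np.cos(a),0],[0,0,-1.]])
def go(p,az):
    s=env.read_state(); R=s["eef_rot"]; d=R.T@(np.array(p)-s["ee_pos"]); r=Ro.from_matrix(R.T@down(az)).as_rotvec()
    print("t",s["t"],"row",np.round(np.r_[d/.75,r/(np.pi/2)],4),"rows>=",max(np.linalg.norm(d)/.0625,np.degrees(np.linalg.norm(r))/10.7))
def st():
    s=env.read_state(); R=s["eef_rot"]; print("t",round(s["t"],2),"p",s["ee_pos"],"az",round(np.degrees(np.arctan2(R[1,0],R[0,0])),2),"tilt",R[:2,2],"F",s["force"],"M",s["wrist_torque"],"grip",s["grip_width"],s["grip_force"],"q",s["q"])
E
python3 -c "
from h import *
go((.2018,-.5913,.32),18.8); go((.615,-.106,.32),-2.9)"
```

```text
t 0.15 row [ 0.     -0.0002 -0.1411 -0.0005 -0.0001  0.0004] rows>= 1.692722273500566
t 0.15 row [ 0.7304 -0.4347 -0.1406 -0.0005  0.      0.2415] rows>= 10.337952753278048
```

Call:
{"method": "carry_out", "body": {"targets": [[[1,0,0,-0.08,0,0,0],[1,0.02,-0.01,-0.14,0,0,0],[1,0.73,-0.435,-0.14,0,0,0.24],[1,0.73,-0.435,-0.14,0,0,0.24],[1,0.73,-0.435,-0.14,0,0,0.24],[1,0.73,-0.435,-0.14,0,0,0.24],[1,0.73,-0.435,-0.14,0,0,0.24],[1,0.73,-0.435,-0.14,0,0,0.24],[1,0.73,-0.435,-0.14,0,0,0.24],[1,0.73,-0.435,-0.14,0,0,0.24],[1,0.73,-0.435,-0.14,0,0,0.24],[1,0.73,-0.435,-0.14,0,0,0.24],[1,0.73,-0.435,-0.14,0,0,0.24],[1,0.73,-0.435,-0.14,0,0,0.24],[1,0.73,-0.435,-0.14,0,0,0.24]]], "force": 40}}

```text
t: 2.02
ee_pos: [0.614, -0.1071, 0.3198]
eef_rot: [[0.999, -0.05, 0.0], [-0.05, -0.999, -0.0], [0.0, 0.0, -1.0]]
force: [-0.4, 0.4, 0.4]
grip_width: 0.998
grip_force: 0.0
```

Run:
```python
from h import *
st()
W=vision.camera_info("wrist"); im=vision.get_image("wrist"); S=vision.camera_info("scene"); T=vision.camera_info("top"); sc=vision.get_image("scene")
cv2.imwrite("pics/w1.png",im[:,:,::-1]); cv2.imwrite("pics/s1.png",sc[:,:,::-1])
for n,c,i,roi in [("w",W,im,(0,0,640,400)),("s",S,sc,(250,120,350,185))]:
  for b in blobs(i,"red",roi,30)[:3]: print(n,b[0],np.array(b[1]),cv2.boxPoints(b[2]).tolist(),onz(c,*b[1],.24))
for b in blobs(im,"blue",(0,0,640,400),60)[:3]: print("blue",b[0],np.array(b[1]),cv2.boxPoints(b[2]).tolist())
```

```text
t 2.02 p [ 0.614  -0.1071  0.3198] az -2.85 tilt [ 0.     -0.0003] F [-0.4069  0.4324  0.3983] M [ 0.0229 -0.0284  0.025 ] grip 0.9983991318386943 0.0 q [-0.2785  0.4072  1.4147 -0.0002  1.3197  1.3421]
w 544.0 [307.5548 198.6826] [[300.0, 171.0], [314.0, 171.0], [314.0, 229.0], [300.0, 229.0]] [ 0.6226 -0.1031  0.24  ]
s 137.0 [307.9343 147.6034] [[302.0, 140.0], [314.0, 140.0], [314.0, 155.0], [302.0, 155.0]] [ 0.5996 -0.1205  0.24  ]
blue 1319.5 [333.8191 190.1927] [[314.0, 170.0], [351.0, 170.0], [351.0, 212.0], [314.0, 212.0]]
blue 1224.0 [281.747  189.8994] [[266.0, 170.0], [301.0, 170.0], [301.0, 211.0], [266.0, 211.0]]
blue 84.5 [503.0828 221.9961] [[493.4000244140625, 227.20001220703125], [500.4000244140625, 213.20001220703125], [512.0, 219.0], [505.0, 233.0]]
```

View pics/w1.png

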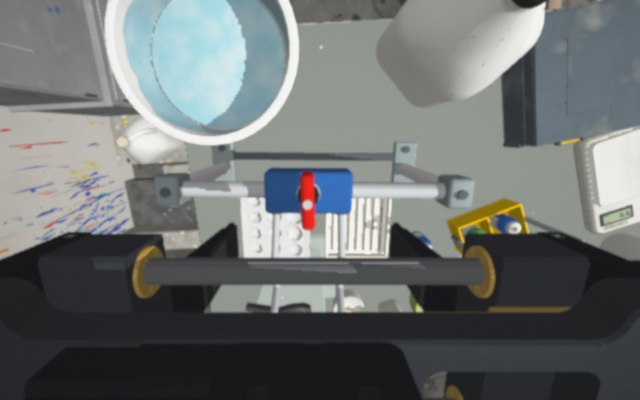

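Wrist view: the knob wing is at (307,199) on the carriage (308,191), between the post heads (168,190) and (457,191). The wing points straight along stand x, and the fingers straddle it well. I'll triangulate once across all views, then descend.

Run:
```python
from h import *
W=vision.camera_info("wrist");S=vision.camera_info("scene"); T=vision.camera_info("top")
print(tri([ray(W,307.5,199),ray(T,266.9,136.5),ray(S,307.9,147.6)]))
print(tri([ray(W,307.5,199),ray(T,266.9,136.5)]))
h=[onz(W,168,190,.204),onz(W,457,191,.204)];print(h,(h[0]+h[1])/2)
go((.617,-.1045,.216),-2.85)
```

```text
(array([ 0.6196, -0.1035,  0.2314]), [np.float64(0.0010165072700178215), np.float64(0.0011792467532735996), np.float64(0.00046367857283238995)])
(array([ 0.6196, -0.1032,  0.2274]), [np.float64(0.0005675351640217868), np.float64(0.0005675351640218255)])
[array([0.6303, 0.0388, 0.204 ]), array([ 0.6147, -0.2536,  0.204 ])] [ 0.6225 -0.1074  0.204 ]
t 2.125 row [ 0.0036 -0.0036  0.1386  0.0001 -0.0002 -0.0001] rows>= 1.6639001051100057
```

Call:
{"method": "carry_out", "body": {"targets": [[[1,0.0065,-0.0048,0.04,0,0,0],[1,0.0065,-0.0048,0.1,0,0,0],[1,0.0065,-0.0048,0.138,0,0,0],[1,0.0065,-0.0048,0.138,0,0,0],[0,0.0065,-0.0048,0.138,0,0,0],[0,0.0065,-0.0048,0.138,0,0,0],[0,0.0065,-0.0048,0.138,0,0,0],[0,0.0065,-0.0048,0.138,0,0,0],[0,0.0065,-0.0048,0.138,0,0,0],[0,0.0065,-0.0048,0.138,0,0,0],[0,0.0065,-0.0048,0.138,0,0,0],[0,0.0065,-0.0048,0.138,0,0,0]]], "force": 40}}

```text
t: 3.62
ee_pos: [0.6197, -0.1024, 0.2161]
eef_rot: [[0.999, -0.048, -0.0], [-0.048, -0.999, 0.0], [-0.0, -0.0, -1.0]]
force: [-0.4, -0.9, -0.2]
grip_width: 0.216
grip_force: 15.3
```

Call:
{"method": "carry_out", "body": {"targets": [[[0,0,0,0,0,0,0],[0,0,0,0,0,0,0],[0,0,0,0,0,0,0],[0,0,0,0,0,0,0]]]}}

```text
t: 4.12
ee_pos: [0.62, -0.1027, 0.2172]
eef_rot: [[0.999, -0.048, 0.002], [-0.048, -0.999, -0.001], [0.002, 0.001, -1.0]]
force: [-1.3, 0.3, 7.3]
grip_width: 0.125
grip_force: 52.1
```

Call:
{"method": "carry_out", "body": {"targets": [[[0,0,0,0,0,0,-0.1],[0,0,0,0,0,0,-0.2],[0,0,0,0,0,0,-0.3],[0,0,0,0,0,0,-0.4],[0,0,0,0,0,0,-0.5],[0,0,0,0,0,0,-0.6],[0,0,0,0,0,0,-0.7],[0,0,0,0,0,0,-0.77],[0,0,0,0,0,0,-0.81],[0,0,0,0,0,0,-0.82],[0,0,0,0,0,0,-0.82],[0,0,0,0,0,0,-0.82]]]}}

```text
t: 5.62
ee_pos: [0.6196, -0.1024, 0.2171]
eef_rot: [[0.325, 0.946, 0.001], [0.946, -0.325, -0.0], [0.0, 0.001, -1.0]]
force: [-3.1, 2.2, 7.6]
grip_width: 0.124
grip_force: 52.1
```

Run:
```python
from h import *
st()
W=vision.camera_info("wrist"); im=vision.get_image("wrist"); sc=vision.get_image("scene"); t=vision.get_image("top")
a=cv2.resize(t[110:230,195:355],None,fx=2.5,fy=2.5); b=cv2.resize(im,(400,250)); cv2.imwrite("pics/m1.png",np.vstack([a,b[:,:400]])[:,:,::-1])
s=sc
```

```text
t 5.62 p [ 0.6196 -0.1024  0.2171] az 71.05 tilt [ 0.0006 -0.0001] F [-3.1445  2.1891  7.5709] M [0.3334 0.5632 0.1247] grip 0.12415252960103607 52.11053910199553 q [-0.269   0.4927  1.5484  0.0001  1.0998  0.0618]
```

View pics/m1.png

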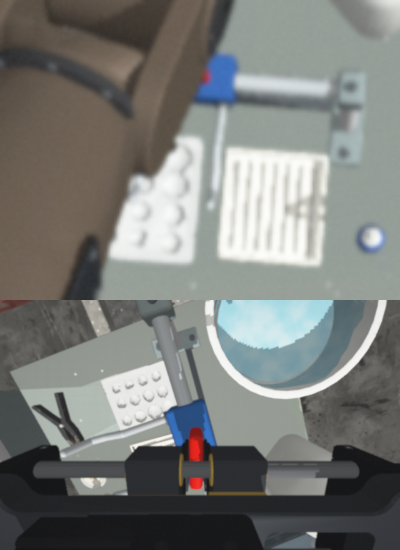

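The knob has turned 73.8° (1.29 rad) and the wing is held between the pads. Wrist inset: the wing stays aligned with the fingers and the carriage sits at the same place. Sliding 80 mm along stand −y next.

Call:
{"method": "carry_out", "body": {"targets": [[[0,-0.01,0.0029,0,0,0,0],[0,-0.03,0.0087,0,0,0,0],[0,-0.05,0.0144,0,0,0,0],[0,-0.07,0.0202,0,0,0,0],[0,-0.09,0.026,0,0,0,0],[0,-0.1025,0.0296,0,0,0,0],[0,-0.1025,0.0296,0,0,0,0],[0,-0.1025,0.0296,0,0,0,0]]]}}

```text
t: 6.78
ee_pos: [0.6151, -0.1831, 0.2172]
eef_rot: [[0.325, 0.946, -0.001], [0.946, -0.325, -0.001], [-0.001, -0.0, -1.0]]
force: [-6.3, -2.1, 8.4]
grip_width: 0.127
grip_force: 52.1
```

Run:
```python
from h import *
st()
t=vision.get_image("top"); T=vision.camera_info("top")
a=cv2.resize(t[110:230,195:425],None,fx=3.4,fy=3.4,interpolation=cv2.INTER_CUBIC); cv2.imwrite("pics/m2.png",a[:,:,::-1])
for b in blobs(t,"blue",(190,100,360,160))[:3]: print(b[0],np.array(b[1]),cv2.boxPoints(b[2]).tolist())
```

```text
t 6.78 p [ 0.6151 -0.1831  0.2172] az 71.03 tilt [-0.0006 -0.001 ] F [-6.2607 -2.0602  8.3883] M [-0.1588  1.127  -0.0402] grip 0.1266271379435808 52.14910381939262 q [-0.3917  0.5129  1.5118 -0.0012  1.117  -0.06  ]
15.5 [319.8387 149.    ] [[318.0, 144.0], [321.0, 144.0], [321.0, 152.0], [318.0, 152.0]]
```

View pics/m2.png

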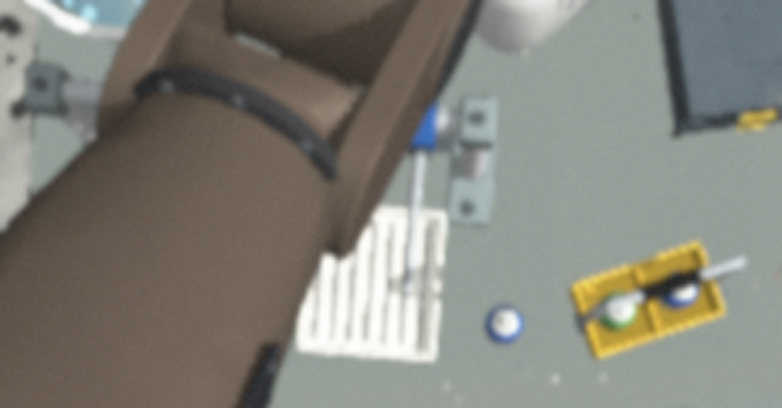

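The carriage has moved: its right hook tip is at crop (406,284) and its right edge at (437,128). I'll check the centring.

Run:
```python
from h import *
T=vision.camera_info("top"); c=lambda u,v:(u/3.4+195-.35,v/3.4+110-.35)
O=np.array([.6189,-.1101,0]);ey=np.array([.0498,.9987,0])
print("hook centre",(onz(T,*c(406,284),.225)-O)@ey+.035,"block c",(onz(T,*c(438,128),.205)-O)@ey+.045,"tray -.0762")
```

```text
hook centre -0.07462273861845328 block c -0.07791051834256296 tray -.0762
```

Call:
{"method": "carry_out", "body": {"targets": [[[0,0,0,0,0,0,0.1],[0,0,0,0,0,0,0.2],[0,0,0,0,0,0,0.3],[0,0,0,0,0,0,0.4],[0,0,0,0,0,0,0.5],[0,0,0,0,0,0,0.6],[0,0,0,0,0,0,0.7],[0,0,0,0,0,0,0.78],[0,0,0,0,0,0,0.82],[0,0,0,0,0,0,0.835],[0,0,0,0,0,0,0.835],[0,0,0,0,0,0,0.835],[0,0,0,0,0,0,0.835],[0,0,0,0,0,0,0.825]]]}}

```text
t: 8.57
ee_pos: [0.6155, -0.1829, 0.2172]
eef_rot: [[0.998, -0.056, 0.0], [-0.056, -0.998, -0.001], [0.0, 0.001, -1.0]]
force: [-4.6, -1.4, 7.7]
grip_width: 0.128
grip_force: 52.1
```

```bash
python3 -c "
from h import *
st()"
```

```text
t 8.57 p [ 0.6155 -0.1829  0.2172] az -3.18 tilt [ 0.0003 -0.0011] F [-4.5909 -1.4364  7.7248] M [-0.2285  0.8002 -0.0669] grip 0.12803234369977137 52.11879230453633 q [-0.3913  0.5131  1.5115 -0.001   1.1163  1.2355]
```

The knob is tight again (azimuth −3.2°, on the rail's −2.9°). Next: release, rise, and look at the hooks from the wrist.

Call:
{"method": "carry_out", "body": {"targets": [[[0.6,0,0,0,0,0,0],[0.6,0,0,0,0,0,0],[0.6,0,0,0,0,0,0],[0.6,0,0,0,0,0,0],[0.6,0,0,-0.05,0,0,0],[0.6,0,0,-0.12,0,0,0],[0.8,-0.02,0.02,-0.15,0,0,-0.1],[1,-0.149,0.098,-0.15,0,0,-1],[1,-0.149,0.098,-0.15,0,0,-1],[1,-0.149,0.098,-0.15,0,0,-1],[1,-0.149,0.098,-0.15,0,0,-1],[1,-0.149,0.098,-0.15,0,0,-1],[1,-0.149,0.098,-0.15,0,0,-1],[1,-0.149,0.098,-0.15,0,0,-1],[1,-0.149,0.098,-0.15,0,0,-1],[1,-0.149,0.098,-0.15,0,0,-1],[1,-0.149,0.098,-0.15,0,0,-1]]]}}

```text
t: 10.7
ee_pos: [0.5, -0.2496, 0.3286]
eef_rot: [[0.058, 0.998, -0.0], [0.998, -0.058, -0.0], [-0.0, -0.0, -1.0]]
force: [0.0, -0.7, -0.0]
grip_width: 1.0
grip_force: 0.0
```

Run:
```python
from h import *
st()
np.save("W2.npy",vision.camera_info("wrist"),allow_pickle=True); im=vision.get_image("wrist")
cv2.imwrite("pics/w2.png",im[:,:,::-1])
```

```text
t 10.7 p [ 0.5    -0.2496  0.3286] az 86.66 tilt [-0.0001 -0.    ] F [ 0.0304 -0.6749 -0.0356] M [ 0.0504 -0.1219 -0.0253] grip 1.0001902674867575 0.0 q [-0.5812  0.2988  1.5574 -0.0001  1.2855 -0.5228]
```

View pics/w2.png

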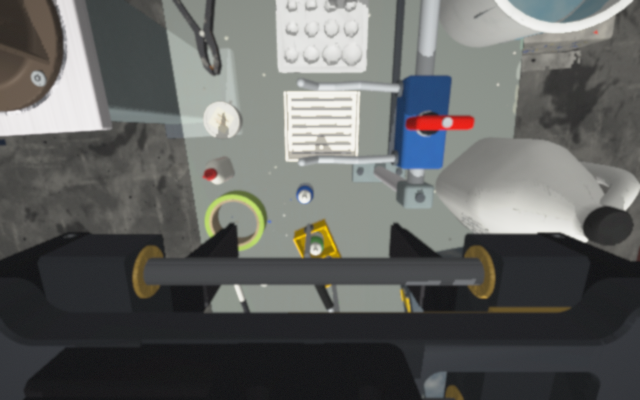

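The hook tips are at (302,86) and (304,161), the knob wing at (440,123) along stand x, and the tray is centred between the hooks. Moving on to see the caddy bar.

Call:
{"method": "carry_out", "body": {"targets": [[[1,-0.285,0.051,0.04,0,0,-0.257],[1,-0.285,0.051,0.04,0,0,-0.257],[1,-0.285,0.051,0.04,0,0,-0.257],[1,-0.285,0.051,0.04,0,0,-0.257],[1,-0.285,0.051,0.04,0,0,-0.257],[1,-0.285,0.051,0.04,0,0,-0.257],[1,-0.285,0.051,0.04,0,0,-0.257]]]}}

```text
t: 11.62
ee_pos: [0.5265, -0.4641, 0.2994]
eef_rot: [[-0.341, 0.94, 0.001], [0.94, 0.341, -0.001], [-0.001, 0.0, -1.0]]
force: [-0.1, 0.2, -0.7]
grip_width: 1.001
grip_force: 0.0
```

Run:
```python
from h import *
st()
np.save("W3.npy",vision.camera_info("wrist"),allow_pickle=True); im=vision.get_image("wrist"); t=vision.get_image("top")
cv2.imwrite("pics/w3.png",im[:,:,::-1]);cv2.imwrite("pics/t3.png",t[:,:,::-1])
a=cv2.resize(im[0:260,150:550],None,fx=2,fy=2,interpolation=cv2.INTER_CUBIC)[:,:782]
b=cv2.resize(t[125:200,230:360],None,fx=4,fy=4,interpolation=cv2.INTER_CUBIC)
b=cv2.copyMakeBorder(b,0,0,0,a.shape[1]-b.shape[1],cv2.BORDER_CONSTANT)
a=a[220:520]; cv2.imwrite("pics/m3.png",np.vstack([b[:300],a])[:,:,::-1])
```

```text
t 11.62 p [ 0.5265 -0.4641  0.2994] az 109.96 tilt [ 0.0006 -0.0006] F [-0.0683  0.1929 -0.6819] M [ 0.0647 -0.0781  0.0369] grip 1.0006510799175685 0.0 q [-0.8165  0.5468  1.2309  0.      1.363  -1.1649]
```

View pics/m3.png

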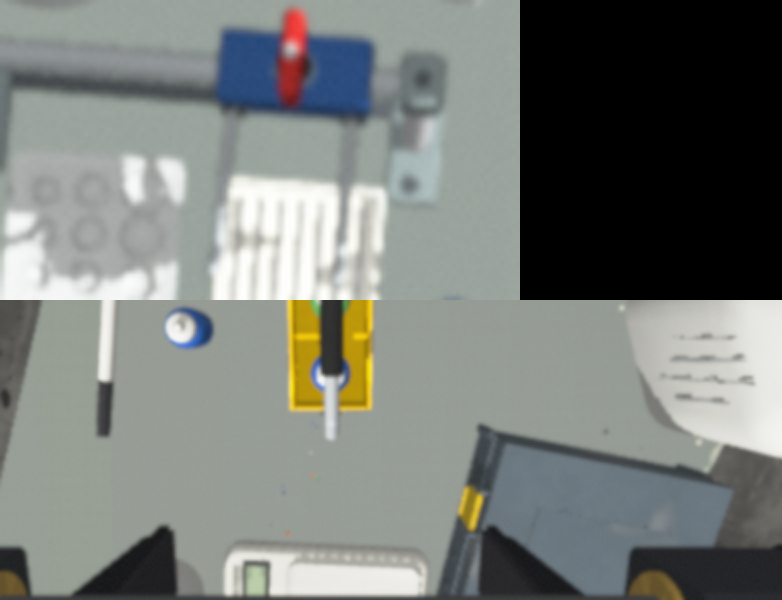

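The top crop shows the carriage block at (220,28)-(371,112) and the knob wing vertical. In the wrist crop the sleeve ends at (332,375), the bar's near end is at (331,438), and the caddy is upright with both bottles in it.

Run:
```python
from h import *
T=vision.camera_info("top"); W2=np.load("W2.npy",allow_pickle=True).item(); W3=np.load("W3.npy",allow_pickle=True).item()
g=lambda u,v:(u/4+230-.375,v/4+125-.375)
bl=[onz(T,*g(*p),.205) for p in [(220,28),(373,38),(371,112),(216,104)]]; bc=np.mean(bl,0)
wb=[onz(W2,*p,.205) for p in [(405,76),(450,76),(444,168),(397,166)]]
print("block top",bc,"wrist",np.mean(wb,0))
ex=np.array([.9987,-.0498,0]); print("seat from block",bc-.099*ex)
tips=[onz(W2,*p,.225) for p in [(302,86),(304,161)]]; print("tips w2",tips,"seat",np.mean(tips,0)+.023*ex)
print("tray top",-.1812, "tray w2",np.mean([onz(W2,*p,.016) for p in [(284,91),(358,92),(356,161),(286,162)]],0))
im=cv2.imread("pics/w3.png"); gr=im.max(2)
for v in range(30,200,10):
    r=np.where(gr[v,290:345]<60)[0]; print(v,(r.min()+290,r.max()+290,len(r)) if len(r) else None,end=" ")
t0=cv2.imread("pics/top0.png").max(2); m=np.zeros_like(t0); m[180:215,365:415]=(t0[180:215,365:415]<60); print()
n,l,s,c=cv2.connectedComponentsWithStats(m); print(s[1:],c[1:])
```

```text
block top [ 0.6132 -0.1855  0.205 ] wrist [ 0.6136 -0.1834  0.205 ]
seat from block [ 0.5143 -0.1806  0.205 ]
tips w2 [array([ 0.4968, -0.145 ,  0.225 ]), array([ 0.4941, -0.2115,  0.225 ])] seat [ 0.5184 -0.1794  0.225 ]
tray top -0.1812 tray w2 [ 0.5172 -0.1802  0.016 ]
30 None 40 None 50 None 60 None 70 None 80 None 90 None 100 None 110 (np.int64(312), np.int64(320), 9) 120 (np.int64(311), np.int64(319), 9) 130 (np.int64(311), np.int64(319), 9) 140 (np.int64(311), np.int64(320), 10) 150 None 160 None 170 None 180 None 190 None 
[[385 190  15   7  45]] [[391.6889 193.2667]]
```

Run:
```python
from h import *
T=vision.camera_info("top"); W3=np.load("W3.npy",allow_pickle=True).item()
gr=cv2.imread("pics/w3.png").max(2); print([(v,int(gr[v,313:319].mean())) for v in list(range(98,114))+list(range(142,153))])
for v0,v1 in ((106.5,147),):
  for vt in (193.3,):
    p,e=tri([ray(W3,315.7,(v0+v1)/2),ray(T,391.7,vt)]); print(p,e)
a=onz(W3,316,110,.15);b=onz(W3,315.5,179,.15); d=a-b; print("bar az",np.degrees(np.arctan2(d[1],d[0])),onz(W3,315.7,(106.5+147)/2,.15), "near end",b)
```

```text
[(98, 200), (99, 200), (100, 200), (101, 200), (102, 200), (103, 198), (104, 182), (105, 141), (106, 89), (107, 56), (108, 49), (109, 49), (110, 49), (111, 49), (112, 49), (113, 49), (142, 49), (143, 50), (144, 50), (145, 50), (146, 58), (147, 92), (148, 145), (149, 188), (150, 203), (151, 204), (152, 203)]
[ 0.5049 -0.3985  0.1536] [np.float64(0.0008596698411318945), np.float64(0.0008596698411319968)]
bar az 109.63694801273745 [ 0.5056 -0.398   0.15  ] near end [ 0.5249 -0.4514  0.15  ]
```

Call:
{"method": "carry_out", "body": {"targets": [[[1,0.05,0.002,0.02,0,0,0.003],[1,0.092,0.003,0.06,0,0,0.003],[1,0.092,0.003,0.12,0,0,0.003],[1,0.092,0.003,0.18,0,0,0.003],[1,0.092,0.003,0.223,0,0,0.003],[1,0.092,0.003,0.223,0,0,0.003],[0,0.092,0.003,0.223,0,0,0.003],[0,0.092,0.003,0.223,0,0,0.003],[0,0.092,0.003,0.223,0,0,0.003],[0,0.092,0.003,0.223,0,0,0.003],[0,0.092,0.003,0.223,0,0,0.003],[0,0.092,0.003,0.223,0,0,0.003],[0,0.092,0.003,0.223,0,0,0.003],[0,0.092,0.003,0.223,0,0,0.003],[0,0.092,0.003,0.223,0,0,0.003],[0,0.092,0.003,0.223,0,0,0.003],[0,0.092,0.003,0.223,0,0,0.003]]], "force": 40}}

```text
t: 13.85
ee_pos: [0.5049, -0.3996, 0.1313]
eef_rot: [[-0.336, 0.942, 0.0], [0.942, 0.336, -0.0], [-0.0, 0.0, -1.0]]
force: [0.4, 0.2, -0.4]
grip_width: 0.126
grip_force: 40.0
```

```bash
python3 -c "
from h import *
st()"
```

```text
t 13.85 p [ 0.5049 -0.3996  0.1313] az 109.65 tilt [ 0.     -0.0001] F [ 0.3862  0.1878 -0.3925] M [-0.0608 -0.2083  0.0284] grip 0.12635858558248309 39.98980164527893 q [-0.772   0.6041  1.5951 -0.      0.9424 -1.115 ]
```

Gripped at 12 mm on the sleeve. Lift, turn, and move in front of the hooks.

Call:
{"method": "carry_out", "body": {"targets": [[[0,0,0,-0.01,0,0,0],[0,0,0,-0.035,0,0,0],[0,0,0,-0.07,0,0,0],[0,0,0,-0.11,0,0,0],[0,0,0,-0.15,0,0,0],[0,0,0,-0.18,0,0,0],[0,0,0,-0.198,0,0,0],[0,0.01,0,-0.198,0,0,0.01],[0,0.03,0,-0.198,0,0,0.025],[0,0.065,0,-0.198,0,0,0.05],[0,0.105,0,-0.198,0,0,0.085],[0,0.145,0.001,-0.198,0,0,0.12],[0,0.185,0.001,-0.198,0,0,0.15],[0,0.225,0.001,-0.198,0,0,0.185],[0,0.26,0.001,-0.198,0,0,0.21],[0,0.29,0.0015,-0.198,0,0,0.235],[0,0.31,0.0015,-0.198,0,0,0.248],[0,0.3175,0.0015,-0.198,0,0,0.251],[0,0.3175,0.0015,-0.198,0,0,0.251],[0,0.3175,0.0015,-0.198,0,0,0.251]]]}}

```text
t: 16.35
ee_pos: [0.4259, -0.1752, 0.2797]
eef_rot: [[0.051, 0.999, -0.0], [0.999, -0.051, -0.0], [-0.0, -0.0, -1.0]]
force: [-0.2, 0.7, -2.1]
grip_width: 0.128
grip_force: 40.0
```

Run:
```python
from h import *
st()
im=vision.get_image("wrist"); sc=vision.get_image("scene")
np.save("W4.npy",vision.camera_info("wrist"),allow_pickle=True); cv2.imwrite("pics/w4.png",im[:,:,::-1]); cv2.imwrite("pics/s4.png",sc[:,:,::-1])
a=im[0:300,170:490]; b=cv2.resize(sc[80:330,200:467],None,fx=1.2,fy=1.2); cv2.imwrite("pics/m4.png",np.hstack([a,b])[:,:,::-1])
```

```text
t 16.35 p [ 0.4259 -0.1752  0.2797] az 87.05 tilt [-0.0001 -0.0001] F [-0.1848  0.7424 -2.0536] M [-0.0382 -0.107   0.0494] grip 0.12829875794666207 39.98980522155762 q [-0.5338  0.1839  1.8496 -0.0001  1.1081 -0.4823]
```

View pics/m4.png

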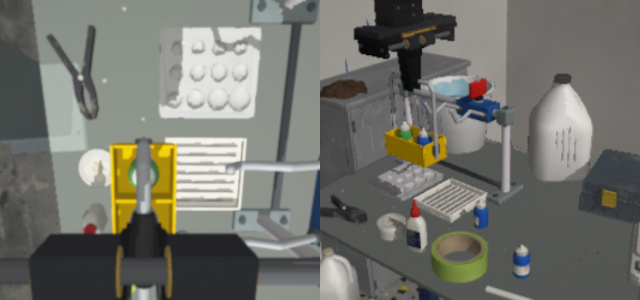

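The caddy hangs upright with both bottles, and the hook tip is at wrist (402,167), beside the bar. I'll check the alignment.

Run:
```python
from h import *
W=np.load("W4.npy",allow_pickle=True).item(); W2=np.load("W2.npy",allow_pickle=True).item()
print(onz(W,402,167,.225),onz(W,470,163,.204),tri([ray(W,402,167),ray(W2,302,86)]))
print("legend",onz(W,315,139,.295), "exp", np.array([.4259,-.1752])+.055*np.array([.051,.999]))
go((.516,-.1795,.231),87.1)
```

```text
[ 0.4978 -0.1409  0.225 ] [ 0.5618 -0.1434  0.204 ] (array([ 0.4978, -0.1429,  0.2205]), [np.float64(0.0018924092010478102), np.float64(0.0018924092010476354)])
legend [ 0.4307 -0.114   0.295 ] exp [ 0.4287 -0.1203]
t 16.45 row [ 0.0006  0.1203  0.0649 -0.0001 -0.     -0.0007] rows>= 1.640008183640464
```

Call:
{"method": "carry_out", "body": {"targets": [[[0,0,0,0.015,0,0,0],[0,0,0,0.04,0,0,0],[0,0,0,0.06,0,0,0],[0,0,0.005,0.065,0,0,0],[0,0,0.02,0.065,0,0,0],[0,0,0.04,0.065,0,0,0],[0,0,0.06,0.065,0,0,0],[0,0,0.08,0.065,0,0,0],[0,0,0.1,0.065,0,0,0],[0,0,0.115,0.065,0,0,0],[0,0,0.1215,0.065,0,0,0],[0,0,0.1215,0.065,0,0,0],[0,0,0.1215,0.065,0,0,0]]]}}

```text
t: 18.08
ee_pos: [0.5165, -0.1796, 0.2312]
eef_rot: [[0.051, 0.999, -0.0], [0.999, -0.051, -0.0], [-0.0, -0.0, -1.0]]
force: [0.2, 1.0, -1.6]
grip_width: 0.123
grip_force: 40.0
```

Run:
```python
from h import *
st()
np.save("W5.npy",vision.camera_info("wrist"),allow_pickle=True)
im=vision.get_image("wrist"); sc=vision.get_image("scene"); cv2.imwrite("pics/w5.png",im[:,:,::-1])
a=im[50:300,170:490]; b=cv2.resize(sc[80:205,230:430],None,fx=2,fy=2); cv2.imwrite("pics/m5.png",np.hstack([a,b])[:,:,::-1])
```

```text
t 18.07 p [ 0.5165 -0.1796  0.2312] az 87.05 tilt [-0.0002 -0.    ] F [ 0.1775  0.9557 -1.5525] M [ 0.0102 -0.1236  0.0277] grip 0.12349846515919505 39.98975336551666 q [-0.4554  0.3626  1.7303 -0.0001  1.0489 -0.4039]
```

View pics/m5.png

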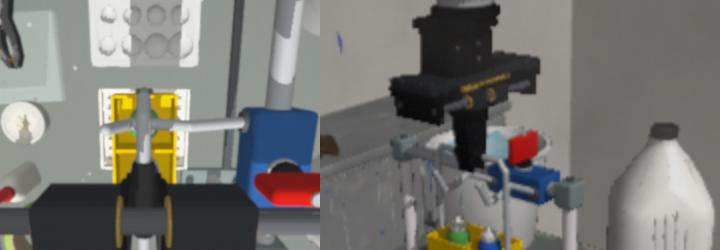

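The hook rod (crop row 127) passes under the bare bar, between the sleeve and the leg (row 92), with its tip at column 103 against the bar at 146. Lowering onto the seat.

Call:
{"method": "carry_out", "body": {"targets": [[[0,0,0,0.01,0,0,0],[0,0,0,0.025,0,0,0],[0,0,0,0.038,0,0,0],[0,0,0,0.047,0,0,0],[0,0,0,0.053,0,0,0],[0,0,0,0.056,0,0,0],[0,0,0,0.0575,0,0,0],[0,0,0,0.0575,0,0,0],[0,0,0,0.0575,0,0,0]]]}}

```text
t: 19.3
ee_pos: [0.5169, -0.1797, 0.1887]
eef_rot: [[0.051, 0.999, 0.001], [0.999, -0.051, -0.001], [-0.0, 0.001, -1.0]]
force: [-2.5, 1.1, 6.2]
grip_width: 0.124
grip_force: 40.0
```

Seated: the vertical force went from −1.6 to +6.2 N at bar height 0.2075. Releasing and rising.

Call:
{"method": "carry_out", "body": {"targets": [[[0.6,0,0,0,0,0,0],[0.6,0,0,0,0,0,0],[0.6,0,0,0,0,0,0],[0.6,0,0,0,0,0,0],[0.6,0,0,0,0,0,0],[0.6,0,0,0,0,0,0],[0.6,0,0,-0.03,0,0,0],[0.6,0,0,-0.08,0,0,0],[0.6,0,0,-0.15,0,0,0],[0.6,0,0,-0.2,0,0,0],[0.6,-0.1,-0.1,-0.2,0,0,0],[0.6,-0.2,-0.1,-0.2,0,0,0],[0.6,-0.3,-0.1,-0.2,0,0,0],[0.6,-0.3,-0.1,-0.2,0,0,0],[0.6,-0.3,-0.1,-0.2,0,0,0]]]}}

```text
t: 21.18
ee_pos: [0.4292, -0.4036, 0.337]
eef_rot: [[0.055, 0.998, -0.001], [0.998, -0.055, 0.001], [0.0, -0.001, -1.0]]
force: [0.7, 0.2, -0.2]
grip_width: 0.598
grip_force: 0.0
```

Run:
```python
from h import *
st()
t=vision.get_image("top"); sc=vision.get_image("scene"); T=vision.camera_info("top")
a=cv2.resize(t[120:220,220:350],None,fx=3,fy=3,interpolation=cv2.INTER_CUBIC); b=cv2.resize(sc[120:270,240:375],None,fx=2.9,fy=2,interpolation=cv2.INTER_CUBIC)[:300]; cv2.imwrite("pics/m6.png",np.hstack([a,b])[:,:,::-1])
```

```text
t 21.18 p [ 0.4292 -0.4036  0.337 ] az 86.83 tilt [-0.0009  0.0005] F [ 0.6933  0.2068 -0.2193] M [-0.0284 -0.1046 -0.0254] grip 0.5978838101628134 0.0 q [-0.8666  0.3426  1.4707 -0.0004  1.3293 -0.8112]
```

View pics/m6.png

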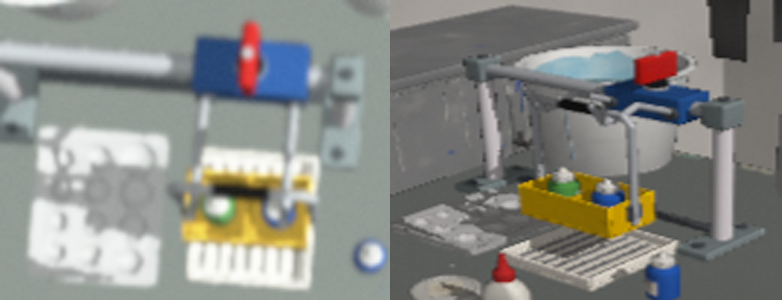

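The caddy hangs level on both hooks over the tray, both bottles are standing in it, and the knob wing points along x. One second to settle, then hand in.

Call:
{"method": "carry_out", "body": {"targets": [[[0.6,0,0,0,0,0,0],[0.6,0,0,0,0,0,0],[0.6,0,0,0,0,0,0],[0.6,0,0,0,0,0,0],[0.6,0,0,0,0,0,0],[0.6,0,0,0,0,0,0],[0.6,0,0,0,0,0,0],[0.6,0,0,0,0,0,0],[0.6,0,0,0,0,0,0],[0.6,0,0,0,0,0,0],[0.6,0,0,0,0,0,0],[0.6,0,0,0,0,0,0],[0.6,0,0,0,0,0,0],[0.6,0,0,0,0,0,0],[0.6,0,0,0,0,0,0],[0.6,0,0,0,0,0,0]]]}}

```text
t: 23.28
ee_pos: [0.4304, -0.4004, 0.338]
eef_rot: [[0.051, 0.999, 0.0], [0.999, -0.051, -0.0], [-0.0, 0.0, -1.0]]
force: [0.1, 1.2, -0.5]
grip_width: 0.601
grip_force: 0.0
```

Run:
```python
from h import *
T=vision.camera_info("top")
for i in range(3):
    t=vision.get_image("top"); m=mask(t,"yellow")[170:220,270:335]; v,u=np.nonzero(m); print(u.mean()+270,v.mean()+170,len(u))
print(env.finish_job())
```

```text
302.2043010752688 192.09139784946237 372
302.2016129032258 192.09408602150538 372
302.16486486486485 192.16486486486485 370
the job is handed in; nothing more can be done
None
```

The job is handed in (no verdict was returned): the knob was loosened, the carriage centred over the tray to within about 2 mm by my measurements, the knob retightened, and the caddy is hanging at rest on both hooks with both bottles standing in it.

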